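# Row up and clamp specimens in a tilting specimen tray

## Robot

A 6-joint arm with a two-finger parallel gripper is mounted at the origin on a cart in front of the work surface, level with it; the furniture and walls round the work are solid. World frame = base frame: x ahead of the robot, y to its left, z up, the work surface at z = 0. Lengths are in m, angles in rad, forces in N, time in s.
With the tool pointing down it reaches from about 0.325 to 1 m from the base axis. Payload 5.1 kg.
Tool frame: the origin (TCP) lies at the very end of the fingers, on their centre line; the grasp point (between the pads) lies 19 mm behind it; z points along the fingers, y is the direction in which the jaws open and shut (so a half turn about z gives the same grasp; the last joint's range is limited). The gripper opens to 85 mm and grips with 20 to 120 N. Pads are 22 mm wide; open, the fingers measure 114 mm over their backs; the gripper's body (76 mm by 85 mm) begins 54 mm behind the grasp point. The pads swing forward as they close: fully open they stand 13 mm farther back than shut.
Start: joints at [1.251, 0.124, 1.65, -0, 1.367, -0.083], TCP at [0.153, 0.632, 0.231] pointing down, gripper open.
Joint ranges: [-2.61, 2.61], [-1.02, 2.33], [0.03, 2.71], [-1.35, 4.49], [0.32, 2.68], [-2.91, 2.91]. Speed limits (rad/s): [2.57, 2.57, 3.14, 3.14, 3.14, 3.14].

## Interface

Orientations are given as a unit quaternion [x, y, z, w].
In Python, from cell import * gives the robot as it stands.
- The arm moves only by the tool move_arm, never from a script. Its argument "series" is a list of rows, each a list of 5 numbers: the gripper command: -1 is fully open, 1 is shut, values between are in proportion, then the shift along the tool's x, y, z in cm, then the turn about the tool's z in degrees. A call has 1 to 10 rows; each row shifts and turns the pose as measured when the row begins, along the tool's axes as they then stand; what a row does not reach is not made up. A row lasts 1/10 s, in which the tool goes at most 50 mm and 8.59 degrees, less where a joint would pass 70% of its speed; a pose out of reach is approached as far as the arm can. A call with a gripper value outside its range is refused whole. The fingers move at their own pace and stop on an object; the grip force is fixed at half the most. Time passes only in rows, so rows that do not move let the fingers close. It gives the time, the measured TCP pose, the force and the opening at its end, in the units of the state.
- get_state(): the state, without advancing time (a new reading comes with each control period).
- read_camera(name): name is "side" or "top"; returns a dict with "frame" (420x560x3 uint8, blue, green, red), "K" (3x3 intrinsics, pixels), "position" and "orientation" of the camera in the world. Camera axes: x right, y down, z forward; pixel columns grow to the right and rows downward; lengths in m; the calibration is good to about 2 mm. A picture is of the moment at which its call begins. There is no depth.
- close_job(): hands the job in, once; it reports no verdict.
The state is a dict: "time_s": time; "joint_pos": joint angles; "dq": joint speeds; "joint_torque": joint torques, N m; "ee_pos": TCP position; "eef_rot": TCP orientation; "contact_force": force on the tool from outside, world axes, zero at the start; "torque": the same for the moment, N m; "opening": finger opening in m.
Only numpy, scipy, OpenCV 4.12 (cv2) and the standard library are available. Lean on these libraries where they do the work, as an engineer would, in place of code of your own. Each camera call takes 0.05 s, during which the arm holds its last target.

## Task

Raise the tray by its bow handle so that the four loose specimen blocks slide down into a single row flat against the fence, and lower it gently back on its rest. Then slide the pusher along the fence until the row is packed tight against the end stop, and push the wedge in along its ramp until it jams the pusher's rod fast. The blocks have been cleaned: do not touch them with the gripper, and leave the things around the fixture where they are.

Things in the scene. Friction and masses are not known exactly. Their poses are not given: they have to be found in the camera images.
- fixture: fixed grey L-shaped base 190 x 290 mm; origin on the bench under the middle of that; x across the tray to the fence (away from the robot), y along the fence to the end stop (left). Tray floor 28 mm above the bench. Fence 12 mm high, along y, face at x = +70 mm; end stop 12 mm high, along x, face at y = +142.5 mm; 6 mm lips at the front and right of the blocks
- tray (a joint): tilt of the tray about the hinge behind the fence, rad: 0 = down on its rest, grows as the handle side is raised, stop at 0.70. It falls if let go (about 4 N at the handle lifts it). Blocks begin to slide between 0.2 and 0.35 rad; about 0.5 rad brings all down
- handle (a point): middle of the bow handle's round bar, diameter 10 mm, 96 mm long, parallel to the fence, on the robot's side; tray down: 52 mm above the bench at fixture x = -130, y = +34 mm, 40 mm clear of the tray's edge. It can turn between the fingers while raised on its arc, radius 221 mm about the hinge
- tray_hinge (a point): point on the tray's hinge axis, which runs along the fixture's y axis at x = +90 mm, 32 mm above the bench
- corner (a point): inner corner of the tray where fence, end stop and floor meet; moves with the tray, x towards the fence, y along the fence towards the end stop, z out of the tray floor. A block in the row has its origin at x = -9 mm here
- spec1: steel specimen block 18 x 36 x 14 mm, 70 g, one of four alike; origin at the middle of its underside, y along its 36 mm length, z up. Starts loose on the tray floor, skewed up to 0.2 rad, up to 0.1 m short of the fence, with its straight way to the fence free
- spec2: steel specimen block 18 x 36 x 14 mm, 70 g, one of four alike; origin at the middle of its underside, y along its 36 mm length, z up. Starts loose on the tray floor, skewed up to 0.2 rad, up to 0.1 m short of the fence, with its straight way to the fence free
- spec3: steel specimen block 18 x 36 x 14 mm, 70 g, one of four alike; origin at the middle of its underside, y along its 36 mm length, z up. Starts loose on the tray floor, skewed up to 0.2 rad, up to 0.1 m short of the fence, with its straight way to the fence free
- spec4: steel specimen block 18 x 36 x 14 mm, 70 g, one of four alike; origin at the middle of its underside, y along its 36 mm length, z up. Starts loose on the tray floor, skewed up to 0.2 rad, up to 0.1 m short of the fence, with its straight way to the fence free
- pusher: steel slide by the fence: 22 mm long head with an upright knob (diameter 12 mm, 42 to 71 mm above the bench) and a 12 mm wide, 119 mm long rod behind. Origin: middle of the knob's top; pushing face 11 mm ahead (+y). Slides along y only, friction 1 N; starts at fixture y -66 to -57 mm. With four blocks packed its origin is 155 mm from the end stop's face (y = -12.5 mm)
- wedge: brass wedge 44 x 10 mm, tapering 14 to 7 mm, thin end first, between the pusher's rod and a dark ramp block at the tray's right end; upright knob (diameter 12 mm, 39 to 68 mm above the bench). Origin: middle of the knob's top. Slides 9 degrees off +y towards the fence, friction 1 N; jams on the rod 18 to 30 mm from its start; pushed home with 5 to 20 N it stays. Beside the knobs all is below 47 mm
- forceps_0: steel forceps 149 x 22 x 10 mm lying right of the fixture; leave alone
- open_dish: open aluminium dish, diameter 64 mm, 21 mm high, left of the fixture; leave alone
- marker: marker pen 135 mm long, front left of the fixture; leave alone
- tape_roll: roll of tape, diameter 96 mm, 25 mm high, lying right of the work; leave alone

How it is judged:
By the outcome, as a careful person would: the job done as asked, in the order asked, and still so for the second after the job is handed in, with the robot touching nothing.
It also fails if it takes over 64 s, if anything falls off the work surface, if the arm or the gripper's body presses on something with over 40 N, if the wrist force passes 120 N, or if a joint passes its speed limit or range.

## Working session

There is one attempt and no reset: what is moved stays moved. The work goes in short steps, Python scripts to look and compute and a tool call to move; the robot and the scene stay as the last step left them, time stands still between calls to the robot, and variables do not carry over. Pictures are saved under pics/ and viewed, and the job is handed in when it is done.

Besides the shell and the picture viewer there is one more tool, called after "Request:" as name([rows], argument=value, ...), one row to a line, values as JSON. move_arm: Moves the arm, as the interface text tells. Its arguments: {"type":"object","properties":{"series":{"type":"array"}},"required":["series"]}

```bash
ls; mkdir -p pics; python3 - <<'E'
from cell import *
import cv2
s=get_state()
for k,v in s.items(): print(k,v)
for n in("side","top"):
    c=read_camera(n); cv2.imwrite(f"pics/{n}0.png",c["frame"]); print(n,c["K"],c["position"],c["orientation"])
E
```

```text
pics
time_s 0.0
joint_pos [ 1.25139179e+00  1.24547109e-01  1.65167007e+00 -1.65756210e-06
  1.36748547e+00 -8.25916193e-02]
dq [-0.00066356 -0.00043917 -0.0002265   0.00044182  0.0001355   0.00081918]
joint_torque [ 5.18781417e-04 -4.23634207e+01 -3.65441322e+01 -9.52708820e-05
  7.42820848e-03 -3.53372318e-07]
ee_pos [0.15232648 0.6312769  0.23002815]
eef_rot [ 1.18129743e-01  9.92997609e-01 -1.03392216e-03 -2.09832749e-04]
contact_force [-0.12596649  0.58802315 -0.5069971 ]
torque [ 0.02273896  0.06363744 -0.01186362]
opening 0.085376093287643
side [[482.28162689   0.         288.50312029]
 [  0.         482.28162689 208.39531536]
 [  0.           0.           1.        ]] [ 0.1065862  -0.72820881  0.83870262] [ 0.87812144 -0.25422355  0.11497197 -0.38865739]
top [[508.52694142   0.         271.76679286]
 [  0.         508.52694142 215.0891678 ]
 [  0.           0.           1.        ]] [0.41277057 0.01755951 1.49837213] [ 0.71560515 -0.69642221  0.04561786 -0.02871228]
```

View pics/side0.png

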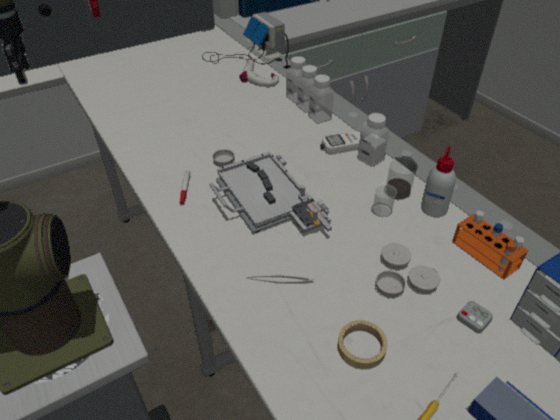

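View pics/top0.png

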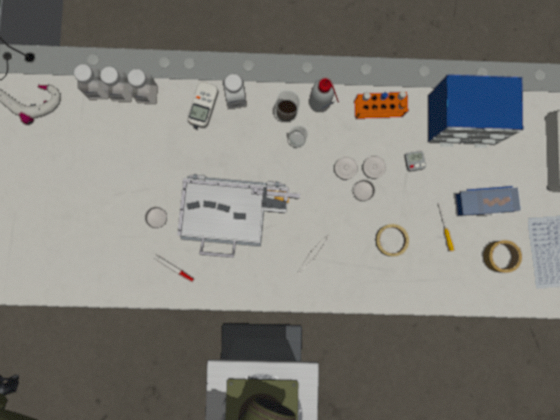

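```bash
cat > h.py <<'E'
from cell import *
import cv2, numpy as np
from scipy.spatial.transform import Rotation as R
def ray(c,u,v):
    d=np.linalg.inv(c["K"])@np.array([u,v,1.]); return np.array(c["position"]),R.from_quat(c["orientation"]).as_matrix()@d
def onz(c,u,v,z):
    p,d=ray(c,u,v); return p+d*(z-p[2])/d[2]
def proj(c,P):
    q=R.from_quat(c["orientation"]).as_matrix().T@(np.asarray(P,float)-np.array(c["position"])); q=c["K"]@q; return q[:2]/q[2]
def crop(c,name,x0,y0,w,h,s):
    im=cv2.resize(c["frame"][y0:y0+h,x0:x0+w],None,fx=s,fy=s,interpolation=cv2.INTER_CUBIC)
    for i in range(0,w,10): cv2.line(im,(int(i*s),0),(int(i*s),6 if (x0+i)%50 else 14),(0,0,255),1)
    for i in range(0,h,10): cv2.line(im,(0,int(i*s)),(6 if (y0+i)%50 else 14,int(i*s)),(0,0,255),1)
    cv2.imwrite(f"pics/{name}.png",im)
E
python3 - <<'E'
from h import *
c=read_camera("top"); crop(c,"topc",170,165,135,100,5.9)
c=read_camera("side"); crop(c,"sidec",205,140,135,100,5.9)
E
```

```text
(no output)
```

View pics/topc.png

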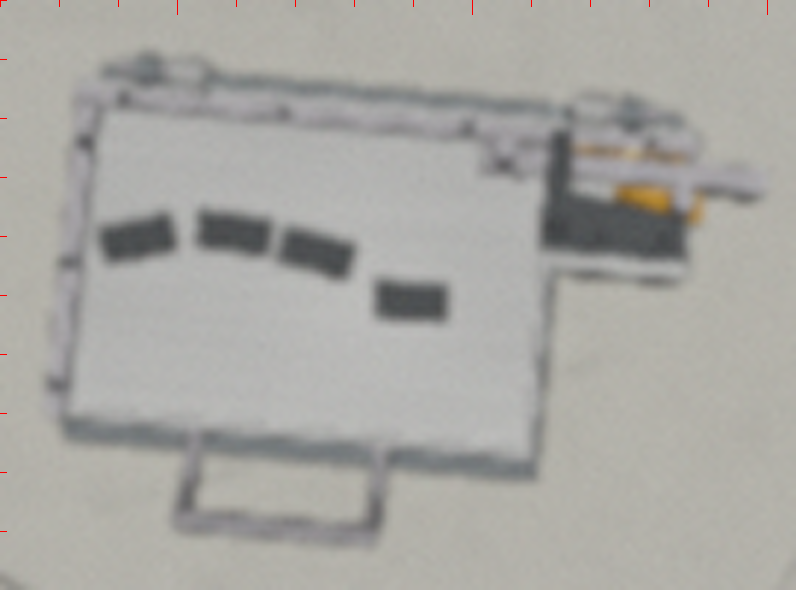

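View pics/sidec.png

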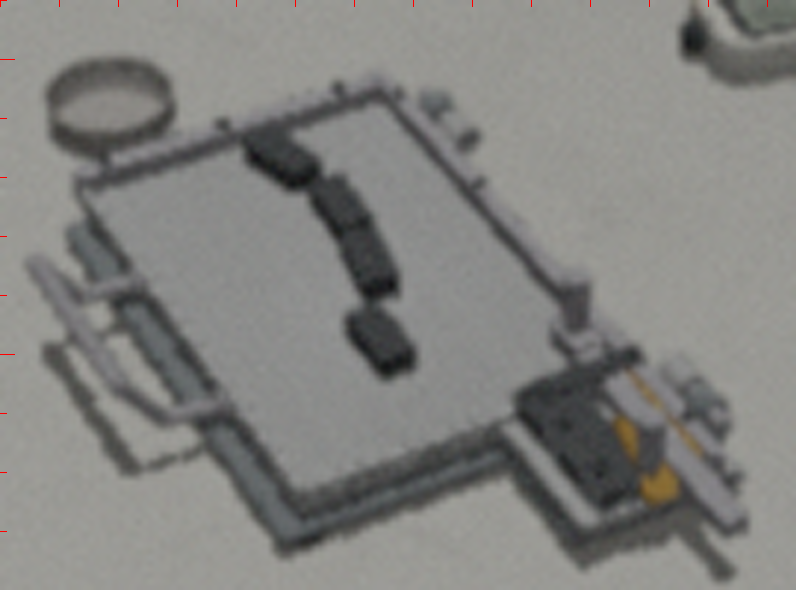

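```bash
python3 - <<'E'
from h import *
t=read_camera("top"); s=read_camera("side")
T=lambda a,b:(170+a/5.9,165+b/5.9); S=lambda a,b:(205+a/5.9,140+b/5.9)
def tri(a,b):
    p,d=ray(t,*T(*a)); q,e=ray(s,*S(*b)); d/=np.linalg.norm(d);e/=np.linalg.norm(e)
    k=np.linalg.lstsq(np.c_[d,-e],q-p,rcond=None)[0]; A=p+k[0]*d;B=q+k[1]*e
    return (A+B)/2,np.linalg.norm(A-B)
P=lambda *a:onz(t,*T(*a[:2]),a[2])
h1,h2=P(180,522,.052),P(377,537,.052)
print("handle ends",h1,h2,np.linalg.norm(h1-h2), np.degrees(np.arctan2(*(h1-h2)[:2])))
c1=P(102,112,.028);c2=P(548,150,.028);c3=P(68,418,.028)
print("corner",c1,c2,np.degrees(np.arctan2(*(c1-c2)[:2])),"front-left",c3,np.degrees(np.arctan2(*(c1-c3)[1::-1])))
print("pusher knob tri",tri((503,162),(576,288)),P(503,162,.071))
print("wedge knob tri",tri((660,180),(653,425)))
print("corner tri",tri((102,112),(383,97)))
print("handle far",tri((180,522),(38,262)),"near",tri((377,537),(165,412)))
E
```

```text
handle ends [0.45106062 0.18360883 0.052     ] [0.44638975 0.08911094 0.052     ] 0.09461325780692804 2.8297349237430938
corner [0.65259456 0.23293549 0.028     ] [0.64018169 0.01219688 0.028     ] 3.2185445060120084 front-left [0.50090478 0.24294702 0.028     ] -3.776047369013855
pusher knob tri (array([0.63065122, 0.03216275, 0.0678829 ]), np.float64(0.007019513953175045)) [0.62706445 0.03379728 0.071     ]
wedge knob tri (array([ 0.62333403, -0.04264448,  0.05177961]), np.float64(6.05645671232986e-05))
corner tri (array([0.65389208, 0.23053512, 0.03592467]), np.float64(0.005723508068762525))
handle far (array([0.45285136, 0.18245015, 0.05550214]), np.float64(0.004058819947079209)) near (array([0.4550782 , 0.08601659, 0.03997564]), np.float64(0.018365259101599363))
```

Request:
move_arm([
  [0.29,-3.3,-3.4,0,0],
  [0.29,-3.3,-3.4,0,0],
  [0.29,-3.3,-3.4,0,0],
  [0.29,-3.3,-3.4,0,0],
  [0.29,-3.3,-3.4,0,0],
  [0.29,-3.3,-3.4,0,0],
  [0.29,-3.3,-3.4,0,0],
  [0.29,-3.3,-3.4,0,0],
  [0.29,-3.3,-3.4,0,0],
  [0.29,-3.3,-3.4,0,0],
])

```text
time_s: 1.3
ee_pos: [0.3994, 0.214, 0.2304]
eef_rot: [0.112, 0.994, 0.001, 0.002]
contact_force: [0.7, 0.1, -0.6]
opening: 0.0302
```

Request:
move_arm([
  [0.29,0,0,0,8.5],
  [0.29,0,0,0,8.5],
  [0.29,0,0,0,8.5],
  [0.29,0,0,0,8.5],
  [0.29,0,0,0,8.5],
  [0.29,0,0,0,8.5],
  [0.29,0,0,0,8.5],
  [0.29,0,0,0,8.5],
  [0.29,0,0,0,8.5],
  [0.29,0,0,0,8.5],
])

```text
time_s: 2.3
ee_pos: [0.4027, 0.2062, 0.2313]
eef_rot: [0.761, 0.649, 0.003, 0.002]
contact_force: [-0.7, -0.0, -1.0]
opening: 0.0305
```

```bash
cat >> h.py <<'E'
def to(x,y,z,ang=None):
    s=get_state(); M=R.from_quat(s["eef_rot"]).as_matrix(); d=M.T@(np.array([x,y,z])-s["ee_pos"])
    a=np.degrees(np.arctan2(M[1,1],M[0,1]))
    print("t",round(s["time_s"],2),"pos",np.round(s["ee_pos"],4),"yang",round(a,2),"zax",np.round(M[:,2],3),"F",np.round(s["contact_force"],1),"open",round(s["opening"],4),"j6",round(s["joint_pos"][5],2))
    print("tool shift cm",np.round(d*100,2),"turn",None if ang is None else round(a-ang,2))
E
python3 -c "
from h import *
to(.449,.1365,.15,-3.4)"
```

```text
t 2.3 pos [0.4027 0.2062 0.2313] yang -9.06 zax [ 0.007  0.001 -1.   ] F [-0.7 -0.  -1. ] open 0.0305 j6 0.51
tool shift cm [-6.17  5.62  8.16] turn -5.66
```

Request:
move_arm([
  [0.29,0,0,0,-5.7],
  [0.29,-2.2,1.7,1,0],
  [0.29,-2.2,1.7,1,0],
  [0.29,-2.2,1.6,1,0],
  [0.29,0,0,0,0],
  [0.29,0,0,0,0],
])

```text
time_s: 2.9
ee_pos: [0.4503, 0.1361, 0.2019]
eef_rot: [0.727, 0.687, 0.004, 0.002]
contact_force: [0.1, 0.7, 0.1]
opening: 0.0304
```

```bash
python3 - <<'E'
from h import *
to(.449,.1365,.036,-3.4)
c=read_camera("top"); crop(c,"t1",170,165,135,100,5.9)
c=read_camera("side"); crop(c,"s1",205,100,135,100,5.9)
E
```

```text
t 2.9 pos [0.4503 0.1361 0.2019] yang -3.22 zax [ 0.009  0.002 -1.   ] F [0.1 0.7 0.1] open 0.0304 j6 0.23
tool shift cm [-0.02 -0.29 16.59] turn 0.18
```

View pics/s1.png

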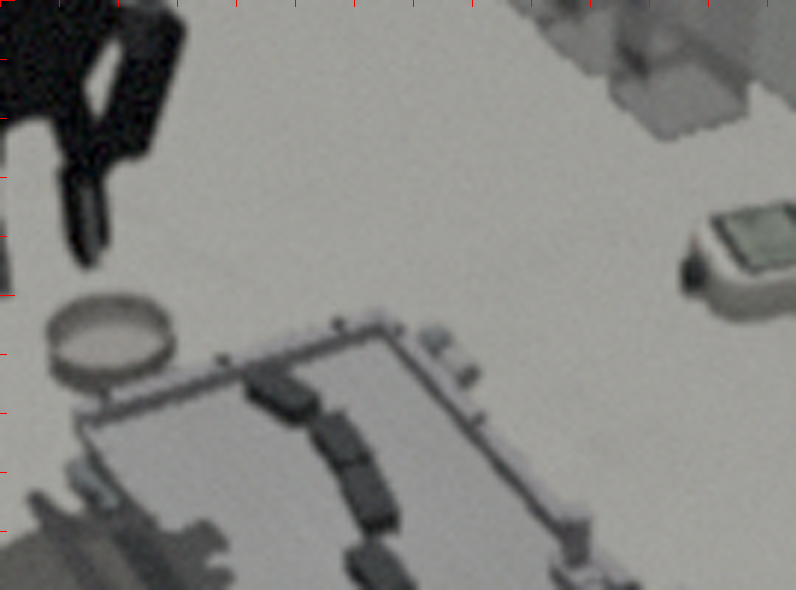

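View pics/t1.png

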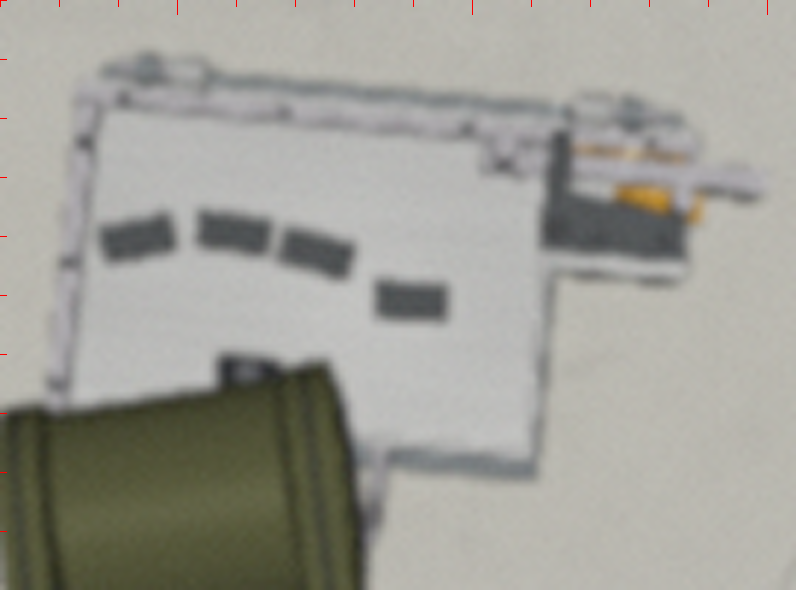

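The gripper is centred over the handle and nothing blocks the way down; descending in steps.

Request:
move_arm([
  [0.29,0,-0.1,4,0.2],
  [0.29,0,0,4,0],
  [0.29,0,0,3,0],
  [0.29,0,0,2,0],
  [0.29,0,0,0,0],
])

```text
time_s: 3.5
ee_pos: [0.4525, 0.1419, 0.0736]
eef_rot: [0.725, 0.688, 0.009, 0.005]
contact_force: [-0.5, -0.5, -0.5]
opening: 0.0302
```

```bash
python3 - <<'E'
from h import *
to(.449,.1365,.035,-3.4)
c=read_camera("side"); crop(c,"s2",190,120,135,100,5.9)
E
```

```text
t 3.5 pos [0.4525 0.1419 0.0736] yang -2.99 zax [ 0.021  0.006 -1.   ] F [-0.5 -0.5 -0.5] open 0.0302 j6 0.24
tool shift cm [-0.58 -0.4   3.84] turn 0.41
```

View pics/s2.png

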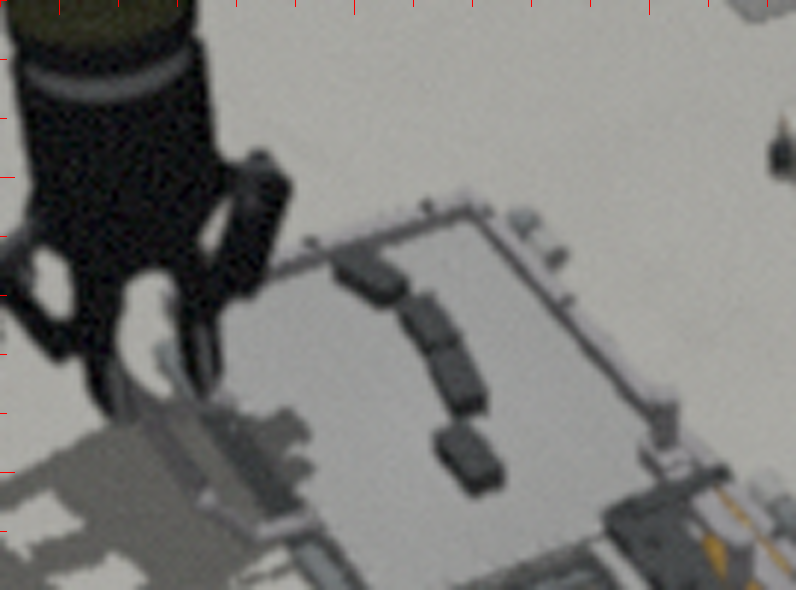

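Request:
move_arm([
  [0.29,-0.3,-0.2,1,0.2],
  [0.29,-0.2,-0.2,1,0.2],
  [0.29,-0.1,0,1,0],
  [0.29,0,0,0.6,0],
  [0.29,0,0,0.2,0],
  [0.29,0,0,0,0],
])

```text
time_s: 4.15
ee_pos: [0.4537, 0.1377, 0.0395]
eef_rot: [0.727, 0.686, 0.015, 0.008]
contact_force: [0.1, 0.1, -0.2]
opening: 0.0302
```

```bash
python3 - <<'E'
from h import *
to(.449,.1365,.035,-3.4)
c=read_camera("side"); crop(c,"s3",190,120,135,100,5.9)
E
```

```text
t 4.15 pos [0.4537 0.1377 0.0395] yang -3.35 zax [ 0.033  0.008 -0.999] F [ 0.1  0.1 -0.2] open 0.0302 j6 0.24
tool shift cm [-0.15 -0.47  0.44] turn 0.05
```

View pics/s3.png

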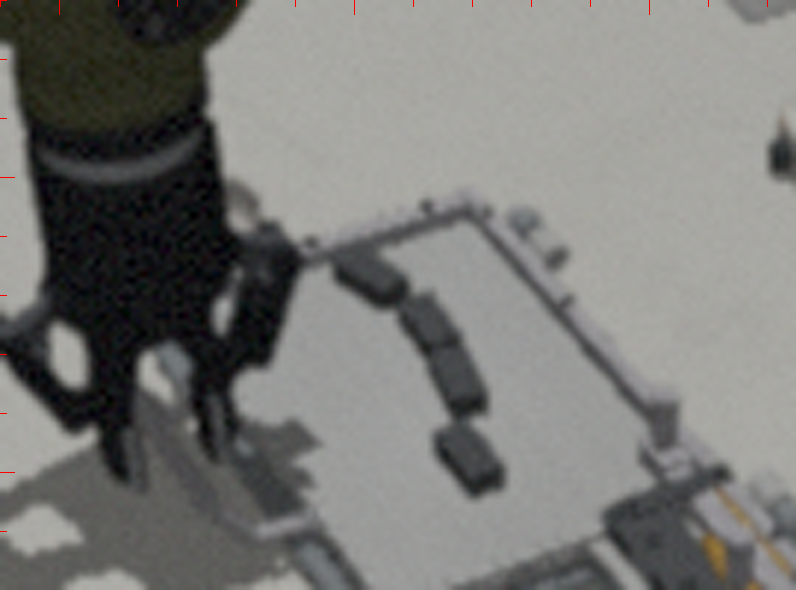

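Request:
move_arm([
  [0.29,-0.1,-0.4,0.2,0],
  [0.29,0,-0.1,0.2,0],
  [0.29,0,0,0,0],
])

```text
time_s: 4.5
ee_pos: [0.4491, 0.137, 0.036]
eef_rot: [0.727, 0.686, 0.015, 0.009]
contact_force: [0.3, -0.1, -0.2]
opening: 0.0309
```

Request:
move_arm([
  [1,0,0,0,0],
  [1,0,0,0,0],
  [1,0,0,0,0],
  [1,0,0,0,0],
  [1,0,0,0,0],
])

```text
time_s: 5.0
ee_pos: [0.4532, 0.1368, 0.0369]
eef_rot: [0.727, 0.686, 0.02, 0.013]
contact_force: [2.8, 0.4, -5.4]
opening: 0.0076
```

```bash
python3 - <<'E'
from h import *
to(.449,.1365,.035,-3.4)
c=read_camera("side"); crop(c,"s4",190,120,135,100,5.9)
E
```

```text
t 5.0 pos [0.4532 0.1368 0.0369] yang -3.37 zax [ 0.046  0.009 -0.999] F [ 2.8  0.4 -5.4] open 0.0076 j6 0.24
tool shift cm [-0.06 -0.43  0.17] turn 0.03
```

View pics/s4.png

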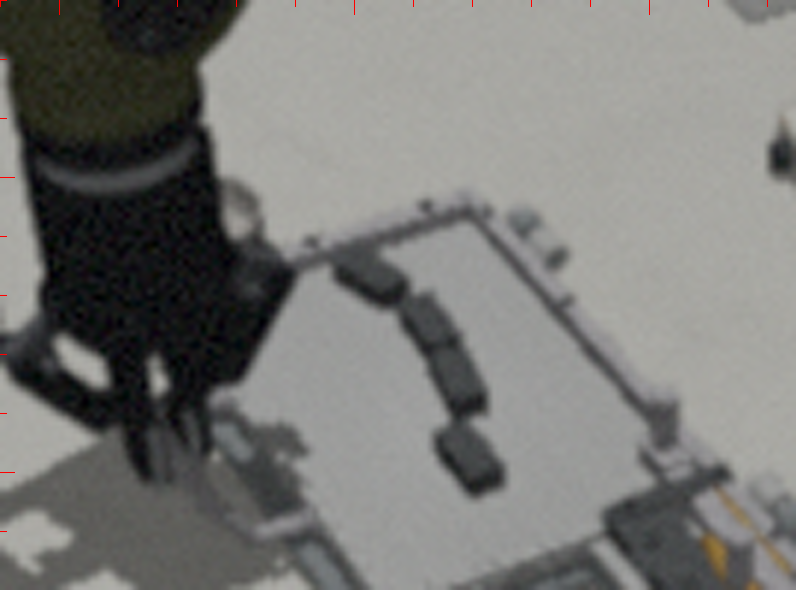

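Request:
move_arm([
  [1,0,0.05,-0.5,0],
  [1,0,0.1,-0.6,0],
  [1,0,0.15,-0.6,0],
  [1,0,0.15,-0.6,0],
])

```text
time_s: 5.45
ee_pos: [0.4563, 0.1367, 0.059]
eef_rot: [0.727, 0.686, 0.02, 0.012]
contact_force: [4.2, 1.9, -6.9]
opening: 0.0075
```

```bash
python3 - <<'E'
from h import *
to(.449,.1365,.035,-3.4)
c=read_camera("side"); crop(c,"s5",190,120,135,100,5.9)
E
```

```text
t 5.45 pos [0.4563 0.1367 0.059 ] yang -3.37 zax [ 0.046  0.009 -0.999] F [ 4.2  1.9 -6.9] open 0.0075 j6 0.24
tool shift cm [-0.09 -0.84  2.37] turn 0.03
```

View pics/s5.png

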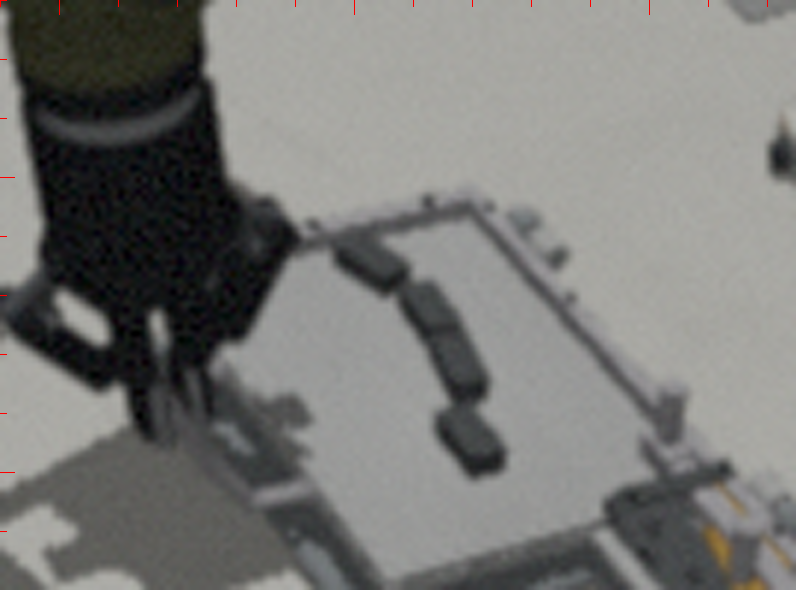

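Request:
move_arm([
  [1,0,0.16,-0.6,0],
  [1,0,0.18,-0.6,0],
  [1,0,0.2,-0.6,0],
  [1,0,0.22,-0.6,0],
  [1,0,0.23,-0.6,0],
  [1,0,0.25,-0.6,0],
  [1,0,0.27,-0.6,0],
])

```text
time_s: 6.2
ee_pos: [0.4695, 0.1358, 0.1038]
eef_rot: [0.727, 0.686, 0.02, 0.011]
contact_force: [4.0, 2.7, -9.0]
opening: 0.0074
```

```bash
python3 - <<'E'
from h import *
to(.4532,.1368,.0369,-3.4)
E
```

```text
t 6.2 pos [0.4695 0.1358 0.1038] yang -3.39 zax [ 0.045  0.011 -0.999] F [ 4.   2.7 -9. ] open 0.0074 j6 0.23
tool shift cm [-0.09 -1.93  6.61] turn 0.01
```

Request:
move_arm([
  [1,0,0.29,-0.58,0],
  [1,0,0.31,-0.57,0],
  [1,0,0.33,-0.57,0],
  [1,0,0.35,-0.56,0],
  [1,0,0.37,-0.55,0],
  [1,0,0.38,-0.54,0],
  [1,0,0.39,-0.53,0],
  [1,0,0,0,0],
  [1,0,0,0,0],
  [1,0,0,0,0],
])

```text
time_s: 7.2
ee_pos: [0.493, 0.1344, 0.1472]
eef_rot: [0.728, 0.686, 0.019, 0.01]
contact_force: [1.9, 3.5, -4.7]
opening: 0.0076
```

```bash
python3 - <<'E'
from h import *
to(.4532,.1368,.0369,-3.4)
c=read_camera("side"); crop(c,"s6",205,100,135,100,5.9)
c=read_camera("top"); crop(c,"t6",170,165,135,100,5.9)
E
```

```text
t 7.2 pos [0.493  0.1344 0.1472] yang -3.4 zax [ 0.042  0.012 -0.999] F [ 1.9  3.5 -4.7] open 0.0076 j6 0.21
tool shift cm [-0.16 -4.44 10.85] turn -0.0
```

View pics/s6.png

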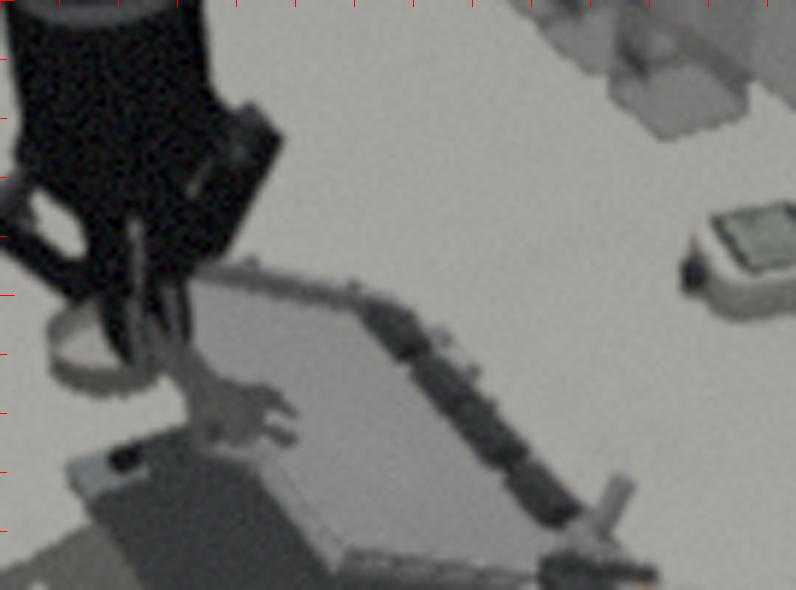

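View pics/t6.png

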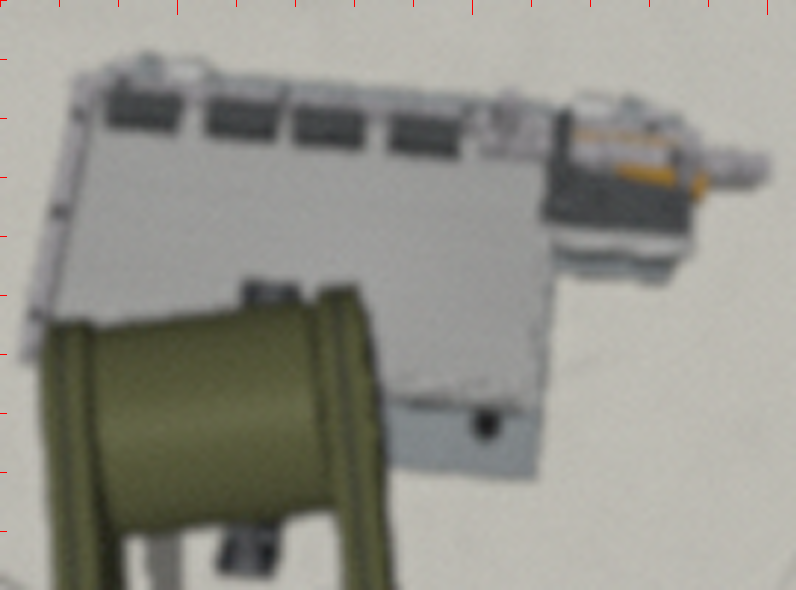

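All four blocks lie in a row along the fence at about 0.54 rad. Lowering along the arc.

Request:
move_arm([
  [1,-0.01,-0.39,0.53,0],
  [1,-0.01,-0.38,0.54,0],
  [1,-0.01,-0.37,0.55,0],
  [1,-0.01,-0.35,0.56,0],
  [1,-0.01,-0.33,0.57,0],
  [1,-0.01,-0.31,0.57,0],
  [1,-0.01,-0.29,0.58,0],
  [1,-0.01,-0.27,0.58,0],
])

```text
time_s: 8.1
ee_pos: [0.4671, 0.136, 0.0994]
eef_rot: [0.727, 0.686, 0.021, 0.011]
contact_force: [2.5, 2.8, -3.6]
opening: 0.0077
```

```bash
python3 - <<'E'
from h import *
to(.4532,.1368,.0369,-3.4)
E
```

```text
t 8.1 pos [0.4671 0.136  0.0994] yang -3.37 zax [ 0.046  0.013 -0.999] F [ 2.5  2.8 -3.6] open 0.0077 j6 0.23
tool shift cm [-0.1  -1.67  6.18] turn 0.03
```

Request:
move_arm([
  [1,-0.01,-0.25,0.55,0],
  [1,-0.01,-0.24,0.55,0],
  [1,-0.01,-0.22,0.55,0],
  [1,-0.01,-0.2,0.55,0],
  [1,-0.01,-0.18,0.55,0],
  [1,-0.01,-0.15,0.5,0],
  [1,-0.01,-0.12,0.5,0],
  [1,-0.01,-0.1,0.4,0],
])

```text
time_s: 8.9
ee_pos: [0.4547, 0.1367, 0.0541]
eef_rot: [0.727, 0.686, 0.022, 0.012]
contact_force: [2.2, 3.2, -2.3]
opening: 0.0081
```

```bash
python3 - <<'E'
from h import *
to(.4532,.1368,.0369,-3.4)
E
```

```text
t 8.9 pos [0.4547 0.1367 0.0541] yang -3.38 zax [ 0.05   0.013 -0.999] F [ 2.2  3.2 -2.3] open 0.0081 j6 0.23
tool shift cm [-0.03 -0.23  1.71] turn 0.02
```

Request:
move_arm([
  [1,0,-0.06,0.3,0],
  [1,0,-0.05,0.3,0],
  [1,0,-0.04,0.3,0],
  [1,0,-0.03,0.25,0],
  [1,0,-0.02,0.2,0],
  [1,0,0,0.2,0],
  [1,0,0,0.15,0],
])

```text
time_s: 9.6
ee_pos: [0.453, 0.1369, 0.0413]
eef_rot: [0.727, 0.686, 0.019, 0.011]
contact_force: [-3.9, -0.0, 7.6]
opening: 0.0075
```

```bash
python3 - <<'E'
from h import *
to(.4532,.1368,.0369,-3.4)
c=read_camera("side"); crop(c,"s7",190,120,135,100,5.9)
E
```

```text
t 9.6 pos [0.453  0.1369 0.0413] yang -3.34 zax [ 0.042  0.011 -0.999] F [-3.9 -0.   7.6] open 0.0075 j6 0.23
tool shift cm [-0.01 -0.    0.44] turn 0.06
```

View pics/s7.png

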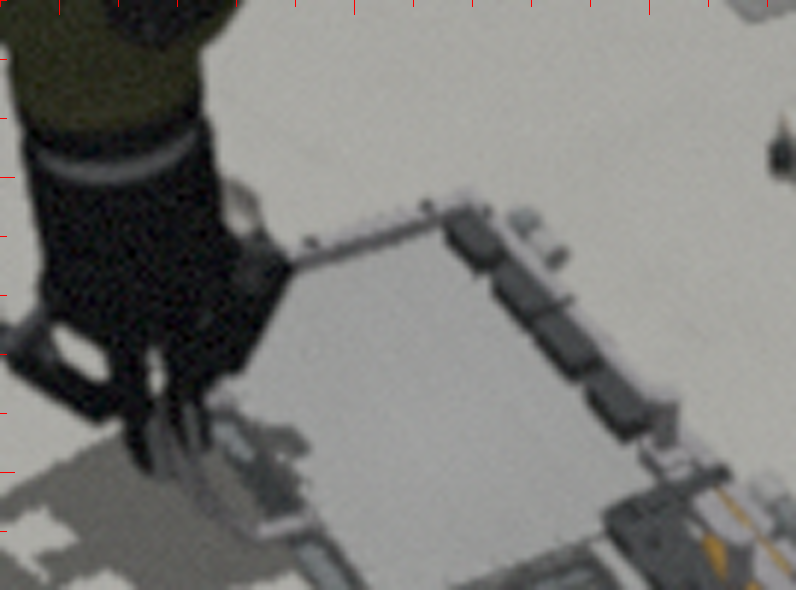

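Upward reaction of 7.6 N shows the tray is on its rest; blocks still in a row. Releasing and rising.

Request:
move_arm([
  [0.29,0,0,0,0],
  [0.29,0,0,0,0],
  [0.29,0,0,0,0],
  [0.29,0,0,0,0],
])

```text
time_s: 10.05
ee_pos: [0.4524, 0.1359, 0.0417]
eef_rot: [0.727, 0.686, 0.017, 0.011]
contact_force: [-0.3, 0.6, 0.3]
opening: 0.0302
```

Request:
move_arm([
  [0.29,0,0,-1,0],
  [0.29,0,0,-1.5,0],
  [0.29,0,0,-2,0],
  [0.29,0,0,-2,0],
  [0.29,0,0,-2,0],
  [0.29,0,0,-2,0],
  [1,0,0,-1,0],
  [1,0,0,0,0],
])

```text
time_s: 10.85
ee_pos: [0.4466, 0.1343, 0.1634]
eef_rot: [0.727, 0.686, 0.016, 0.01]
contact_force: [-0.8, 0.3, 0.6]
opening: 0.0021
```

```bash
python3 - <<'E'
from h import *
to(.62,.03,.16,-3.4)
c=read_camera("side"); crop(c,"s8",205,140,135,100,5.9)
c=read_camera("top"); crop(c,"t8",170,165,135,100,5.9)
E
```

```text
t 10.85 pos [0.4466 0.1343 0.1634] yang -3.3 zax [ 0.037  0.007 -0.999] F [-0.8  0.3  0.6] open 0.0021 j6 0.23
tool shift cm [-9.42 17.89  0.91] turn 0.1
```

View pics/s8.png

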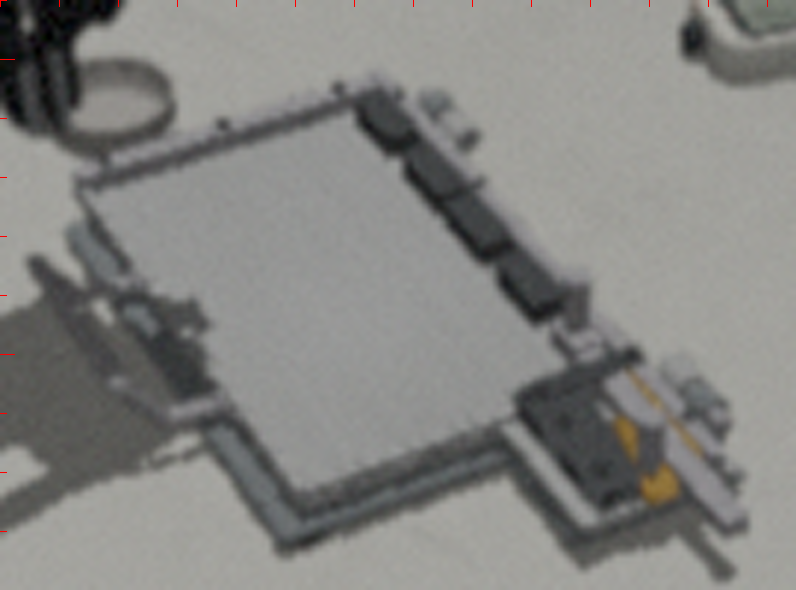

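View pics/t8.png

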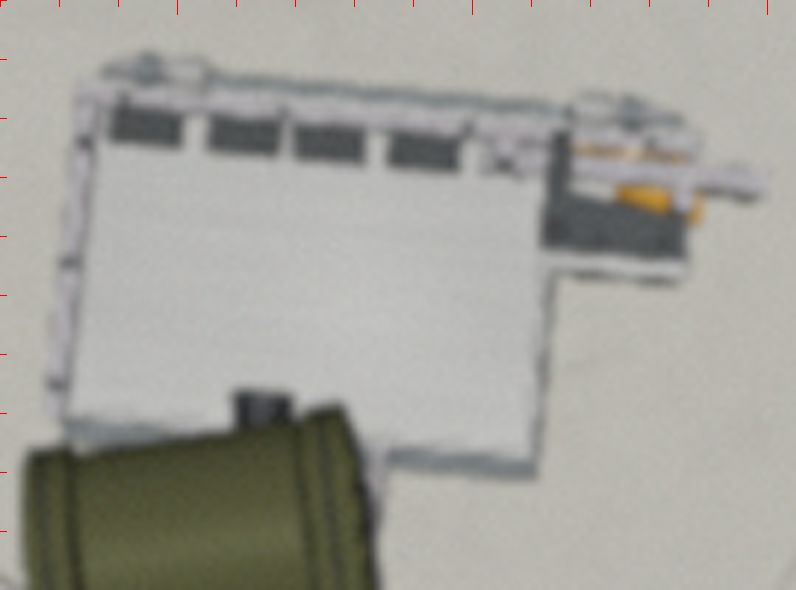

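```bash
python3 - <<'E'
from h import *
t=read_camera("top"); s=read_camera("side")
T=lambda a,b,z:onz(t,170+a/5.9,165+b/5.9,z); S=lambda a,b,z:onz(s,205+a/5.9,140+b/5.9,z)
yaw=np.radians(-3.4); Rm=np.array([[np.cos(yaw),-np.sin(yaw)],[np.sin(yaw),np.cos(yaw)]])
o=np.array([.449,.1367])-Rm@[-.130,.034]; o2=T(102,112,.028)[:2]-Rm@[.07,.1425]
print(o,o2); o=(o+o2)/2
f=lambda p:np.round(Rm.T@(p[:2]-o)*1000,1)
for n,p in dict(kT=T(503,162,.071),kS=S(576,285,.071),wS=S(653,420,.068),hingeT1=T(150,68,.04),wT=T(683,188,.068)).items(): print(n,np.round(p,4),f(p))
for q in [(61,-61,71),(57,-61,71),(45,-125,68),(61,-61,42)]:
    p=np.r_[o+Rm@(np.array(q[:2])/1000),q[2]/1000]
    a=proj(t,p);b=proj(s,p); print(q,p,"topcrop",(a-[170,165])*5.9,"sidecrop",(b-[205,140])*5.9)
crop(t,"tw",250,180,50,38,15.8); crop(s,"sw",290,180,50,38,15.8)
E
```

```text
[0.57675476 0.09505002] [0.57426662 0.09483776]
kT [0.6271 0.0338 0.071 ] [ 55.1 -58. ]
kS [0.633  0.0295 0.071 ] [ 61.2 -61.9]
wS [ 0.6143 -0.0543  0.068 ] [  47.6 -146.7]
hingeT1 [0.6732 0.2087 0.04  ] [ 90.8 119.3]
wT [ 0.6174 -0.0532  0.068 ] [  50.6 -145.4]
(61, -61, 71) [0.63278563 0.03043357 0.071     ] topcrop [510.3476626  150.42707537] sidecrop [574.40910655 283.93102577]
(57, -61, 71) [0.62879267 0.03067079 0.071     ] topcrop [509.61296951 158.63196749] sidecrop [566.1968247  286.85357866]
(45, -125, 68) [ 0.61301819 -0.03250488  0.068     ] topcrop [639.93602801 195.84025105] sidecrop [619.5808006  390.38084689]
(61, -61, 42) [0.63278563 0.03043357 0.042     ] topcrop [510.61688722 159.46125973] sidecrop [572.81139735 336.01901464]
```

View pics/tw.png

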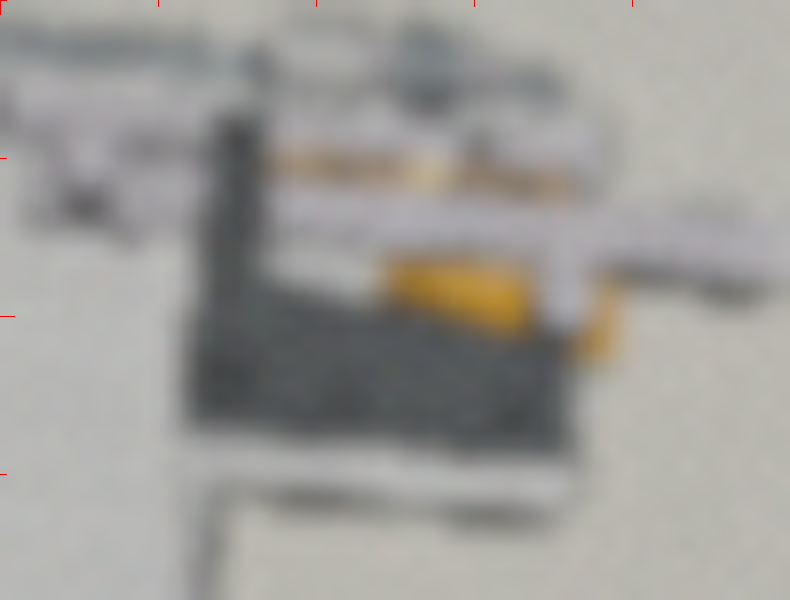

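View pics/sw.png

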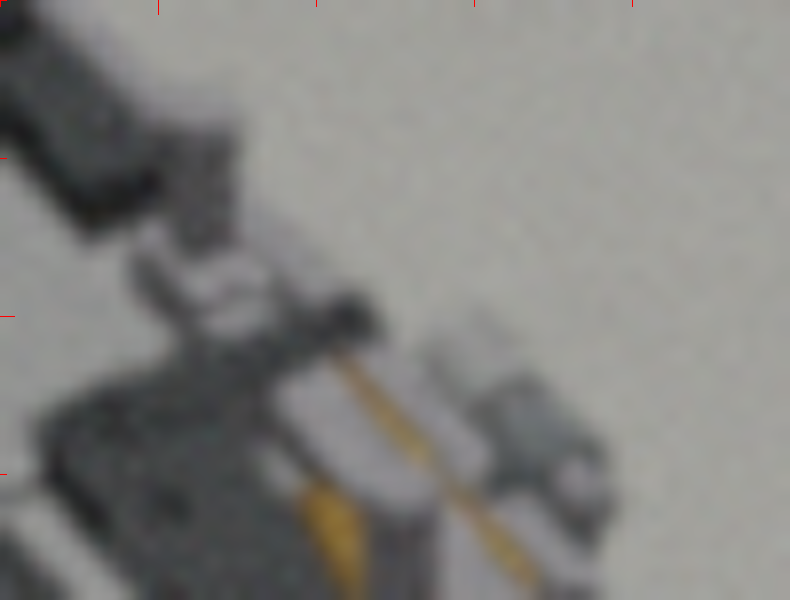

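Pusher knob top is at about (0.633, 0.031), wedge knob at (0.614, −0.054), agreeing in both views to ~3 mm. Moving over the rod behind the pusher knob with closed fingers.

Request:
move_arm([
  [1,-2,3.2,0,0],
  [1,-2,3.2,0,0],
  [1,-2,3.2,0,0],
  [1,-2,3.2,0,0],
  [1,-2,3.2,0,0],
  [1,-2,3.2,0,0],
  [1,0,0,0,0],
  [1,0,0,0,0],
])

```text
time_s: 11.85
ee_pos: [0.6299, -0.0014, 0.1494]
eef_rot: [0.726, 0.687, 0.006, 0.001]
contact_force: [0.4, 0.7, 0.9]
opening: 0.0002
```

```bash
python3 - <<'E'
from h import *
to(.632,.0014,.052,-3.4)
E
```

```text
t 11.85 pos [ 0.6299 -0.0014  0.1494] yang -3.19 zax [ 0.01   0.008 -1.   ] F [0.4 0.7 0.9] open 0.0002 j6 -0.04
tool shift cm [0.21 0.1  9.74] turn 0.21
```

Request:
move_arm([
  [1,0.1,0.1,1.5,0.2],
  [1,0,0,1.5,0],
  [1,0,0,1.5,0],
  [1,0,0,1.5,0],
  [1,0,0,1.2,0],
  [1,0,0,0.8,0],
  [1,0,0,0.5,0],
  [1,0,0,0,0],
])

```text
time_s: 12.65
ee_pos: [0.6255, 0.0039, 0.0524]
eef_rot: [0.726, 0.687, 0.003, -0.003]
contact_force: [-0.5, -0.2, -0.5]
opening: 0.0002
```

```bash
python3 - <<'E'
from h import *
to(.632,.0014,.052,-3.4)
E
```

```text
t 12.65 pos [0.6255 0.0039 0.0524] yang -3.19 zax [ 0.001  0.009 -1.   ] F [-0.5 -0.2 -0.5] open 0.0002 j6 -0.03
tool shift cm [-0.21  0.66  0.04] turn 0.21
```

Request:
move_arm([
  [1,0,0.4,0,0.2],
  [1,0,0.25,0,0],
  [1,0.5,0,0,0],
  [1,0.5,0,0,0],
  [1,0.5,0,0,0],
])

```text
time_s: 13.15
ee_pos: [0.6361, 0.0187, 0.0556]
eef_rot: [0.728, 0.685, 0.005, -0.001]
contact_force: [0.1, 0.5, 0.1]
opening: -0.0003
```

```bash
python3 - <<'E'
from h import *
to(.632,.0014,.052,-3.4)
c=read_camera("side"); crop(c,"s9",205,140,135,100,5.9)
E
```

```text
t 13.15 pos [0.6361 0.0187 0.0556] yang -3.48 zax [ 0.007  0.008 -1.   ] F [0.1 0.5 0.1] open -0.0003 j6 -0.0
tool shift cm [-1.75 -0.31  0.35] turn -0.08
```

View pics/s9.png

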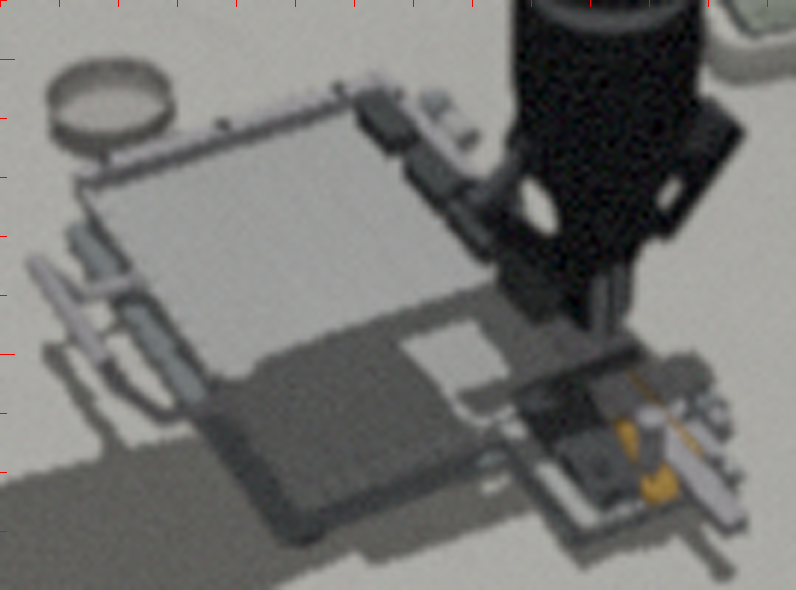

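Request:
move_arm([
  [1,0.4,-0.2,0.2,0],
  [1,0.4,-0.1,0.1,0],
  [1,0.4,0,0,0],
  [1,0.4,0,0,0],
])

```text
time_s: 13.6
ee_pos: [0.6344, 0.0364, 0.0532]
eef_rot: [0.728, 0.686, 0.006, 0.0]
contact_force: [1.2, -1.7, 0.2]
opening: -0.0001
```

```bash
cat >> h.py <<'E'
def fx(p):
    y=np.radians(-3.4); d=np.array(p[:2])-[.5755,.0949]
    return np.round(1000*np.array([np.cos(y)*d[0]+np.sin(y)*d[1],-np.sin(y)*d[0]+np.cos(y)*d[1]]),1)
E
python3 - <<'E'
from h import *
to(.632,.0014,.052,-3.4); print(fx(get_state()["ee_pos"]))
c=read_camera("side"); crop(c,"s10",205,140,135,100,5.9)
E
```

```text
t 13.6 pos [0.6344 0.0364 0.0532] yang -3.41 zax [ 0.009  0.007 -1.   ] F [ 1.2 -1.7  0.2] open -0.0001 j6 0.02
tool shift cm [-3.51 -0.03  0.1 ] turn -0.01
[ 62.2 -54.9]
```

View pics/s10.png

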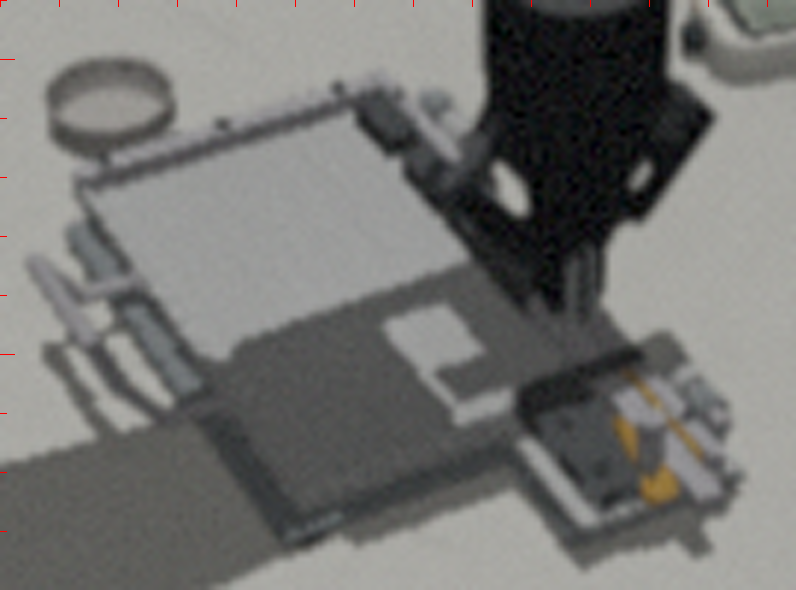

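Request:
move_arm([
  [1,0.4,0,0,0],
  [1,0.4,0,0,0],
  [1,0.4,0,0,0],
  [1,0.4,0,0,0],
])

```text
time_s: 14.05
ee_pos: [0.6353, 0.0537, 0.0533]
eef_rot: [0.728, 0.686, 0.005, 0.0]
contact_force: [0.2, -1.6, -0.2]
opening: 0.0003
```

```bash
python3 - <<'E'
from h import *
to(.632,.0014,.052,-3.4); print(fx(get_state()["ee_pos"]))
E
```

```text
t 14.05 pos [0.6353 0.0537 0.0533] yang -3.41 zax [ 0.008  0.007 -1.   ] F [ 0.2 -1.6 -0.2] open 0.0003 j6 0.05
tool shift cm [-5.24 -0.02  0.09] turn -0.01
[ 62.1 -37.6]
```

Request:
move_arm([
  [1,0.3,0,0,0],
  [1,0.2,0,0,0],
  [1,0.1,0,0,0],
])

```text
time_s: 14.35
ee_pos: [0.6356, 0.0606, 0.0532]
eef_rot: [0.728, 0.686, 0.005, 0.0]
contact_force: [0.2, -2.2, -0.1]
opening: -0.0003
```

Request:
move_arm([
  [1,0.15,0,0,0],
  [1,0.15,0,0,0],
])

```text
time_s: 14.55
ee_pos: [0.6358, 0.0635, 0.0533]
eef_rot: [0.728, 0.686, 0.005, 0.0]
contact_force: [-0.5, -0.8, 1.0]
opening: 0.0003
```

```bash
python3 - <<'E'
from h import *
to(.632,.0014,.052,-3.4); print(fx(get_state()["ee_pos"]))
c=read_camera("side"); crop(c,"s11",205,140,135,100,5.9)
E
```

```text
t 14.55 pos [0.6358 0.0635 0.0533] yang -3.38 zax [ 0.008  0.007 -1.   ] F [-0.5 -0.8  1. ] open 0.0003 j6 0.07
tool shift cm [-6.23 -0.02  0.08] turn 0.02
[ 62.1 -27.7]
```

View pics/s11.png

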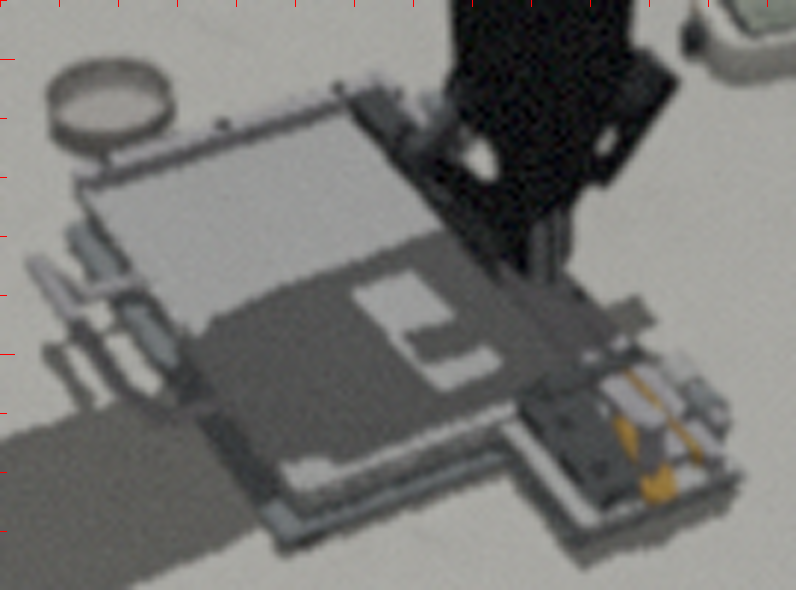

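Request:
move_arm([
  [1,0.2,0,0,0],
  [1,0.2,0,0,0],
])

```text
time_s: 14.8
ee_pos: [0.636, 0.0664, 0.0533]
eef_rot: [0.727, 0.686, 0.004, 0.001]
contact_force: [-1.0, -11.0, 1.8]
opening: -0.0
```

Request:
move_arm([
  [1,0.2,0,0,0],
  [1,0.2,0,0,0],
])

```text
time_s: 15.0
ee_pos: [0.636, 0.0662, 0.0534]
eef_rot: [0.727, 0.687, 0.001, 0.004]
contact_force: [-0.0, -8.9, 1.3]
opening: -0.0001
```

Request:
move_arm([
  [1,0.15,0,0,0],
  [1,0.15,0,0,0],
])

```text
time_s: 15.2
ee_pos: [0.636, 0.0661, 0.0534]
eef_rot: [0.727, 0.687, -0.002, 0.006]
contact_force: [-0.8, -6.4, 1.1]
opening: -0.0002
```

Packed: the fingers stopped with 11 N at TCP fixture y ≈ −25. Backing off and rising.

Request:
move_arm([
  [1,-0.5,0,0,0],
  [1,-1,0,0,0],
  [1,-0.5,0,-1,4.5],
  [1,0,0,-2,4.5],
  [1,0,0,-2,0],
  [1,0,0,-2,0],
  [1,0,0,-1,0],
  [1,0,0,0,0],
])

```text
time_s: 16.0
ee_pos: [0.6323, 0.0455, 0.1338]
eef_rot: [0.781, 0.624, -0.002, 0.002]
contact_force: [0.4, -0.1, -0.6]
opening: -0.0001
```

```bash
python3 - <<'E'
from h import *
to(.6088,-.083,.15,-12.4); print(fx(get_state()["ee_pos"]))
c=read_camera("side"); crop(c,"s12",205,140,135,100,5.9)
E
```

```text
t 16.0 pos [0.6323 0.0455 0.1338] yang -12.78 zax [-0.    -0.005 -1.   ] F [ 0.4 -0.1 -0.6] open -0.0001 j6 0.21
tool shift cm [-13.06   0.55  -1.56] turn -0.38
[ 59.6 -46. ]
```

View pics/s12.png

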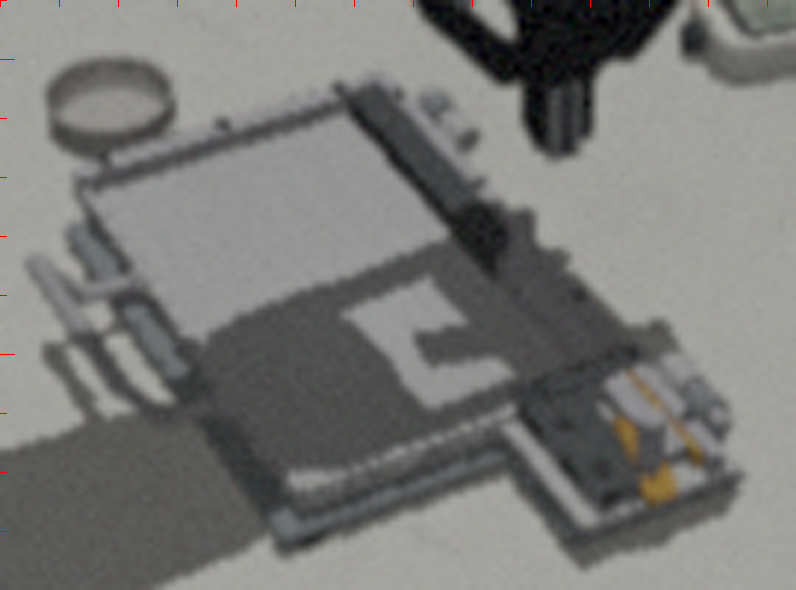

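The row is gap-free against the end stop. Moving behind the wedge knob.

Request:
move_arm([
  [1,-2.6,0.1,0,-0.3],
  [1,-2.6,0.1,0,0],
  [1,-2.6,0.1,0,0],
  [1,-2.6,0.1,0,0],
  [1,-2.6,0.1,0,0],
  [1,0,0,0,0],
  [1,0,0,0,0],
])

```text
time_s: 16.75
ee_pos: [0.6028, -0.085, 0.1229]
eef_rot: [0.779, 0.627, -0.006, -0.005]
contact_force: [0.1, 0.5, 0.6]
opening: 0.0003
```

```bash
python3 - <<'E'
from h import *
to(.6088,-.083,.053,-12.4); print(fx(get_state()["ee_pos"]))
c=read_camera("top"); crop(c,"t13",225,165,135,100,5.9)
c=read_camera("side"); crop(c,"s13",260,160,100,75,7.8)
E
```

```text
t 16.75 pos [ 0.6028 -0.085   0.1229] yang -12.33 zax [-0.015 -0.    -1.   ] F [0.1 0.5 0.6] open 0.0003 j6 -0.01
tool shift cm [0.35 0.65 6.98] turn 0.07
[  37.9 -178. ]
```

View pics/s13.png

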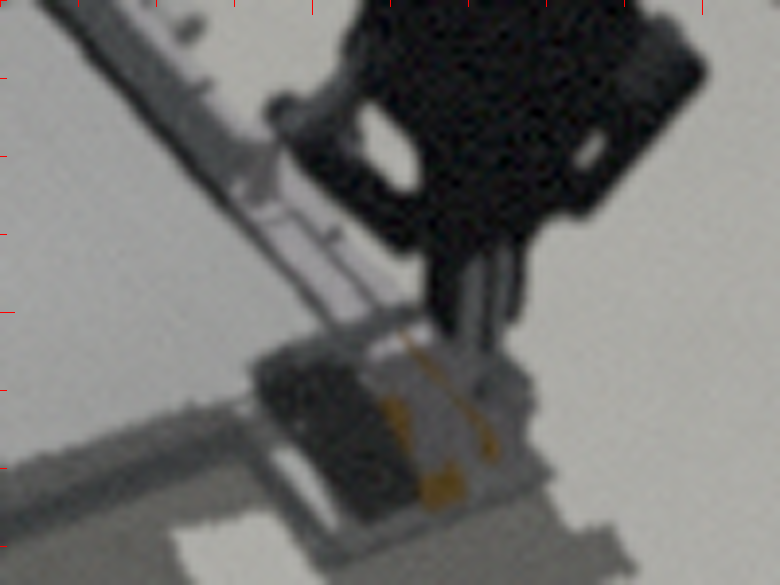

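Request:
move_arm([
  [1,0,0.4,1.2,0],
  [1,0,0.3,1.2,0],
  [1,0,0.1,1.2,0],
  [1,0,0.1,1,0],
  [1,0,0,0.7,0],
  [1,0,0,0.5,0],
  [1,0,0,0,0],
])

```text
time_s: 17.55
ee_pos: [0.6107, -0.0828, 0.0571]
eef_rot: [0.777, 0.629, -0.007, -0.006]
contact_force: [0.2, -0.1, -0.3]
opening: -0.0002
```

```bash
python3 - <<'E'
from h import *
to(.6088,-.083,.053,-12.4); print(fx(get_state()["ee_pos"]))
c=read_camera("side"); crop(c,"s14",260,160,100,75,7.8)
E
```

```text
t 17.55 pos [ 0.6107 -0.0828  0.0571] yang -12.01 zax [-0.019  0.001 -1.   ] F [ 0.2 -0.1 -0.3] open -0.0002 j6 -0.01
tool shift cm [-0.06 -0.18  0.42] turn 0.39
[  45.7 -175.3]
```

View pics/s14.png

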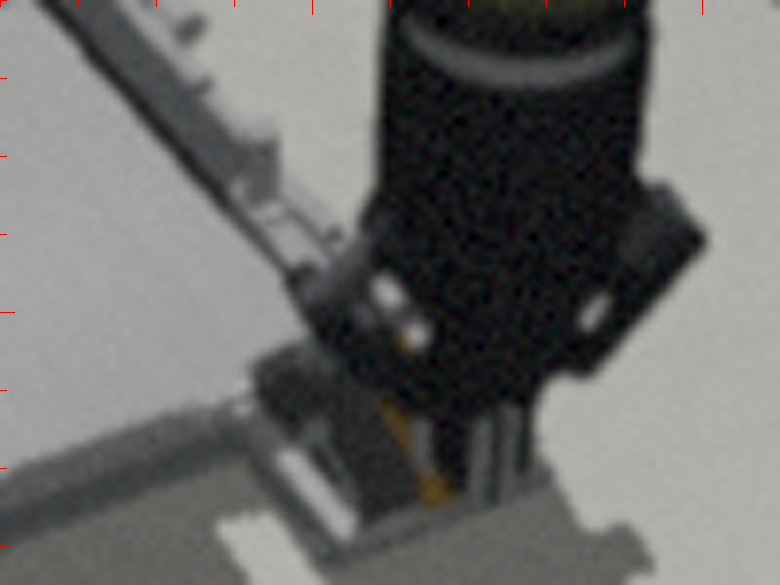

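Request:
move_arm([
  [1,0,-0.1,0.3,0.3],
  [1,0.4,0,0.1,0],
  [1,0.4,0,0,0],
  [1,0.4,0,0,0],
  [1,0.4,0,0,0],
  [1,0.3,0,0,0],
])

```text
time_s: 18.2
ee_pos: [0.6156, -0.0635, 0.0557]
eef_rot: [0.779, 0.627, -0.006, -0.004]
contact_force: [-0.1, -0.8, -0.4]
opening: 0.0002
```

```bash
python3 - <<'E'
from h import *
to(.6088,-.083,.053,-12.4); print(fx(get_state()["ee_pos"]))
c=read_camera("side"); crop(c,"s15",260,160,100,75,7.8)
E
```

```text
t 18.2 pos [ 0.6156 -0.0635  0.0557] yang -12.36 zax [-0.014 -0.001 -1.   ] F [-0.1 -0.8 -0.4] open 0.0002 j6 0.03
tool shift cm [-2.05 -0.24  0.28] turn 0.04
[  49.4 -155.7]
```

View pics/s15.png

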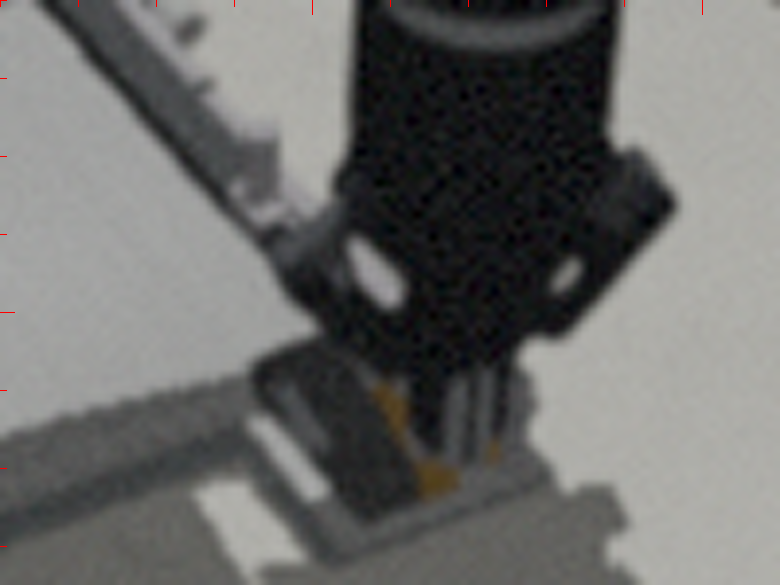

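Request:
move_arm([
  [1,0.3,0,0.1,0],
  [1,0.3,0,0,0],
  [1,0.3,0,0,0],
  [1,0.3,0,0,0],
])

```text
time_s: 18.65
ee_pos: [0.6186, -0.0508, 0.0549]
eef_rot: [0.779, 0.627, -0.006, -0.004]
contact_force: [-1.3, -0.6, 0.4]
opening: -0.0
```

```bash
python3 - <<'E'
from h import *
to(.6088,-.083,.053,-12.4); print(fx(get_state()["ee_pos"]))
c=read_camera("side"); crop(c,"s16",260,160,100,75,7.8)
E
```

```text
t 18.65 pos [ 0.6186 -0.0508  0.0549] yang -12.35 zax [-0.014 -0.001 -1.   ] F [-1.3 -0.6  0.4] open -0.0 j6 0.05
tool shift cm [-3.35 -0.27  0.21] turn 0.05
[  51.7 -142.9]
```

View pics/s16.png

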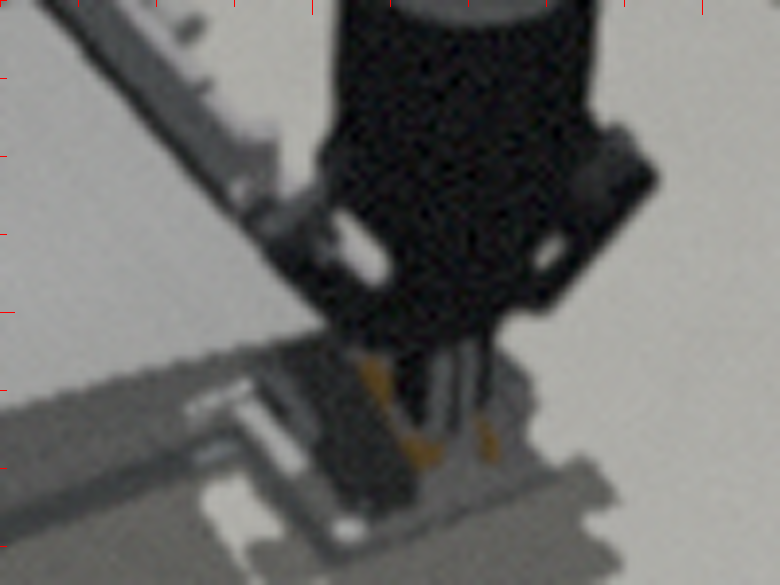

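Request:
move_arm([
  [1,0.25,0,0,0],
  [1,0.25,0,0,0],
])

```text
time_s: 18.9
ee_pos: [0.6195, -0.0465, 0.055]
eef_rot: [0.779, 0.627, -0.007, -0.003]
contact_force: [-3.6, -8.3, 1.6]
opening: 0.0003
```

Request:
move_arm([
  [1,0.2,0,0,0],
  [1,0.2,0,0,0],
])

```text
time_s: 19.1
ee_pos: [0.6196, -0.0463, 0.055]
eef_rot: [0.778, 0.628, -0.01, -0.001]
contact_force: [-3.0, -9.4, 0.9]
opening: 0.0002
```

Request:
move_arm([
  [1,0.2,0,0,0],
  [1,0.2,0,0,0],
])

```text
time_s: 19.3
ee_pos: [0.6196, -0.0464, 0.0551]
eef_rot: [0.778, 0.628, -0.014, 0.001]
contact_force: [-1.8, -7.7, 0.7]
opening: 0.0
```

Jammed at about 10 N. One slightly firmer push, within the 5–20 N range.

Request:
move_arm([
  [1,0.3,0,0,0],
  [1,0.3,0,0,0],
])

```text
time_s: 19.5
ee_pos: [0.6196, -0.0459, 0.0552]
eef_rot: [0.777, 0.629, -0.018, 0.004]
contact_force: [-3.7, -12.5, 1.4]
opening: 0.0
```

Request:
move_arm([
  [1,-0.4,0,0,0],
  [1,-0.8,0,0,0],
  [1,-0.8,0,-1,0],
  [1,0,0,-2,0],
  [1,0,0,-2.5,0],
  [1,0,0,-2.5,0],
  [1,-3,-2,-2,0],
  [1,-3,-3,-2,0],
  [1,-3,-3,0,0],
  [1,0,0,0,0],
])

```text
time_s: 20.5
ee_pos: [0.519, -0.137, 0.1901]
eef_rot: [0.777, 0.629, -0.016, 0.005]
contact_force: [-0.2, 0.3, -0.3]
opening: -0.0004
```

```bash
python3 - <<'E'
from h import *
to(.5,-.2,.2)
c=read_camera("side"); crop(c,"s17",205,140,135,100,5.9)
c=read_camera("top"); crop(c,"t17",170,165,135,100,5.9)
E
```

```text
t 20.5 pos [ 0.519  -0.137   0.1901] yang -12.05 zax [-0.018 -0.028 -0.999] F [-0.2  0.3 -0.3] open -0.0004 j6 -0.12
tool shift cm [-6.59 -0.56 -0.78] turn None
```

View pics/s17.png

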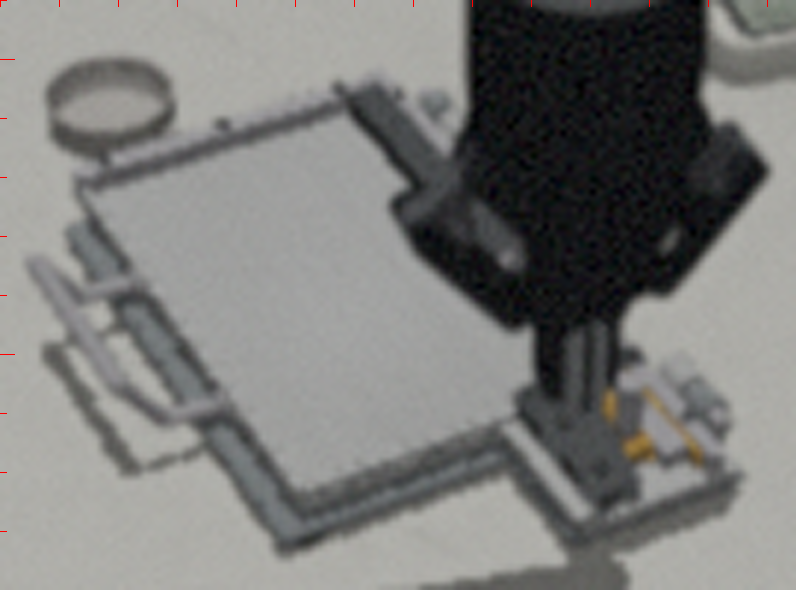

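View pics/t17.png

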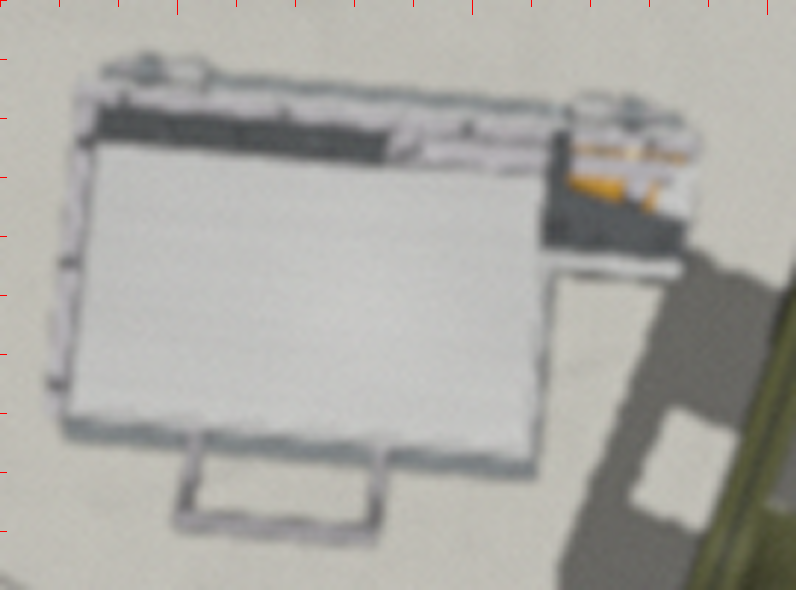

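```bash
python3 - <<'E'
from h import *
t=read_camera("top")
T=lambda a,b,z:onz(t,170+a/5.9,165+b/5.9,z)
print("row len",np.linalg.norm(T(95,122,.042)-T(387,146,.042)),"wedge travel",np.linalg.norm(T(615,190,.038)-T(570,183,.038)))
cv2.imwrite("pics/topend.png",t["frame"])
print(close_job())
E
```

```text
row len 0.1431459592826145 wedge travel 0.022379647913548482
the job is handed in; nothing more can be done
None
```

View pics/topend.png

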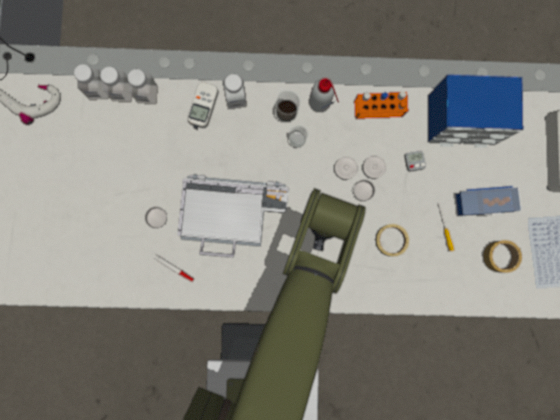

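I finished all the steps in order and handed the job in about 21 s into the 64 s allowed.

- **Tray:** I raised it by the handle to about 0.54 rad, and all four blocks slid down flat against the fence. I lowered it along its arc; a reaction of about 8 N showed it was back on its rest.
- **Pusher:** I slid it along the fence with closed fingers until it stopped dead at 11 N.
- **Wedge:** I pushed it along its ramp until it jammed, with a last push of about 13 N, inside the 5–20 N range.

**Last checks:**
- The row measures 143 mm against 144 mm for four blocks, and I saw no gaps.
- The wedge moved about 22 mm, inside its 18–30 mm range.
- The tray is down.
- The dish, marker and tape roll are where they started.
- The robot was clear of everything, with no force on the wrist.

**Not confirmed:**
- I did not test the jam by pulling back on the pusher.
- The arm hid the forceps in the last picture. The gripper always passed at least 4 cm above the bench, well over their 10 mm height.
- When gripping the handle, the fingers read 7.5 mm open on a 10 mm bar, so the bar sat off-centre, and it slipped about 4 mm in the grip as the tray came to rest.

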